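# Park two probes in their soak stands

### The arm

A 6-joint arm with a two-finger parallel gripper is mounted at the origin on a cart in front of the work surface, level with it; the furniture and walls round the work are solid. World frame = base frame: x ahead of the robot, y to its left, z up, the work surface at z = 0. Lengths are in m, angles in rad, forces in N, time in s.
With the tool pointing down it reaches from about 0.35 to 0.775 m from the base axis. Payload 7.3 kg.
Tool frame: the origin (TCP) lies at the very end of the fingers, on their centre line; the grasp point (between the pads) lies 19 mm behind it (pinch_z is the distance from the TCP to the grasp point, in m); z points along the fingers, y is the line along which they close (so a half turn about z gives the same grasp; the last joint's range is limited). The gripper opens to 92 mm and grips with 3 to 60 N. Pads are 19 mm wide; open, the fingers measure 130 mm over their backs; the gripper's body (75 mm by 190 mm) begins 47 mm behind the grasp point.
Start: joints at [0.99, 0.342, 1.524, -0, 1.275, -0.146], TCP at [0.221, 0.476, 0.187] pointing down, gripper open.
Joint ranges: [-2.53, 2.53], [-0.77, 2.02], [0.04, 2.7], [-1, 4.14], [0.28, 2.66], [-3.11, 3.11]. Speed limits (rad/s): [2.57, 2.57, 3.14, 3.14, 3.14, 3.14].

### API

Orientations are given as [roll, pitch, yaw] about the fixed x, y, z axes, in that order (R = Rz(yaw) Ry(pitch) Rx(roll)).
In Python, from cell import * gives the robot as it stands.
- The arm moves only by the tool arm_command, never from a script. Its arguments are lists of equal length, an entry for each row: "fingers": the gripper command: -1 is fully open, 1 is shut, values between are in proportion; "travel": the shift along the tool's x, y, z in m, a list of three; "dr": the turn, a rotation vector about the tool's x, y, z in degrees, a list of three. In form: {"fingers": [fingers, ...], "travel": [[x, y, z], ...], "dr": [[wx, wy, wz], ...]}. A call has 1 to 8 rows; each row is the pose to reach, as a shift and turn from the pose commanded when the call began, along the tool's axes at that moment; what a row does not reach only later rows make up. A row lasts 1/12 s, in which the tool goes at most 41.7 mm and 7.16 degrees, less where a joint would pass 70% of its speed; a pose out of reach is approached as far as the arm can. A call with a gripper value outside its range is refused whole. The fingers move at their own pace and stop on an object; "squeeze" is the grip in N (left out, the last holds). Time passes only in rows, so rows that repeat a pose let the fingers close. It gives the time, the measured TCP pose, the force, the opening and the grip force at its end, in the units of the state.
- observe(): the state, without advancing time (a new reading comes with each control period).
- read_camera(name): name is "scene" or "top" or "wrist"; returns a dict with "color" (400x640x3 uint8, blue, green, red), "z_map" (400x640 float32, m along the optical axis (not along the pixel's ray), 0 where there is no reading), "fx", "fy", "cx", "cy" (pixels), "R" (3x3) and "t" (3): a world point X has camera coordinates R X + t. Camera axes: x right, y down, z forward; pixel columns grow to the right and rows downward; lengths in m; the calibration is good to about 2 mm. A picture is of the moment at which its call begins.
- hand_in(): hands the job in; it is judged then, once.
The state is a dict: "time": time; "qpos": joint angles; "qvel": joint speeds; "joint_efforts": joint torques, N m; "tool_pos": TCP position; "tool_rot": TCP orientation; "contact_force": force on the tool from outside, world axes, zero at the start; "torque": the same for the moment, N m; "opening": finger opening in m; "grip_force": force on a finger pad.
Only numpy, scipy, OpenCV 4.12 (cv2) and the standard library are available. Lean on these libraries where they do the work, as an engineer would, in place of code of your own. Each camera call takes 0.05 s, during which the arm holds its last target. There are 200 camera calls.

### The job

Take the two probes out of the rinse block and park each in its own soak stand, the long one in the stand with the high fork and the short one in the stand with the low fork: slip its nose into the well at a tilt, under the fork, then swing it upright until its neck snaps in past the two sprung balls and it stands on the floor of the well. Let go of both, and do not shift or knock over the other things on the bench or drop a probe.

Things in the scene. Friction and masses are not known exactly. Their poses are not given: they have to be found in the camera images.
- long_probe: long probe, 175 mm long, round. From below: steel sleeve 20 mm diameter, 100 mm long, half-round nose; grey neck 10 mm diameter, 35 mm long; grey head 21 mm diameter, 40 mm long (grip here, from above). About 90 g. Origin: lowest point of the nose; z along the probe to the head. Starts standing nose down in either hole of the rinse block
- short_probe: short probe, 145 mm long, round. From below: steel sleeve 20 mm diameter, 70 mm long, half-round nose; grey neck 10 mm diameter, 35 mm long; grey head 21 mm diameter, 40 mm long (grip here, from above). About 90 g. Origin: lowest point of the nose; z along the probe to the head. Starts standing nose down in either hole of the rinse block
- long_stand: long probe's soak stand, fixed. White base block, x -31 to 61 mm, 62 mm wide, 26 mm high, with a round well; over it an aluminium fork (underside 111 mm, top 119 mm above the table) on a post 38 to 50 mm to +x. Sleeve too thick for the fork: lean the probe's head about 25 to 28 degrees to the stand's -x, nose into the well below the fork, then swing upright. Origin: on the well axis at table height
- short_stand: short probe's soak stand, fixed. White base block, x -31 to 61 mm, 62 mm wide, 26 mm high, with a round well; over it an aluminium fork (underside 81 mm, top 89 mm above the table) on a post 38 to 50 mm to +x. Sleeve too thick for the fork: lean the probe's head about 25 to 28 degrees to the stand's -x, nose into the well below the fork, then swing upright. Origin: on the well axis at table height
- rinse_block: white rinse block, fixed, 150 x 56 x 50 mm, with two vertical holes 21.5 mm in diameter and 42 mm deep, 45 mm to -x and 45 mm to +x of its centre; the probes stand in them at the start, either way round. Origin at the centre of its underside
- long_probe_neck (a point): point on the long probe's axis 109 mm above its nose, in the neck
- long_stand_well (a point): centre of the floor of that stand's well, 6 mm above the table, axes as the stand. The well is 27 mm in diameter and 20 mm deep, so the nose has play; the seated sleeve ends 5 mm below the fork
- long_stand_fork (a point): well axis at mid thickness of that stand's 8 mm fork, 115 mm above the table. Fork 40 mm wide; its slot, 13 mm wide, is open to the stand's -x; fork ends 13 mm to -x, slot ends 6.5 mm to +x of the axis. Two sprung steel balls (10 mm) stand 3.2 mm into the slot, one each side, 7 mm to -x of the axis: the neck passes them with about 5 N and is then held on the axis
- short_probe_neck (a point): point on the short probe's axis 79 mm above its nose, in the neck
- short_stand_well (a point): centre of the floor of that stand's well, 6 mm above the table, axes as the stand. The well is 27 mm in diameter and 20 mm deep, so the nose has play; the seated sleeve ends 5 mm below the fork
- short_stand_fork (a point): well axis at mid thickness of that stand's 8 mm fork, 85 mm above the table. Fork 40 mm wide; its slot, 13 mm wide, is open to the stand's -x; fork ends 13 mm to -x, slot ends 6.5 mm to +x of the axis. Two sprung steel balls (10 mm) stand 3.2 mm into the slot, one each side, 7 mm to -x of the axis: the neck passes them with about 5 N and is then held on the axis
- beaker: bystander, loose: a clear glass beaker, 59 mm wide, 67 mm high. Origin at the centre of its underside
- tape: bystander, loose: a white roll of tape lying flat, 85 mm across, 26 mm high. Origin at the centre of its underside
- timer: bystander, loose: a white bench timer, 58 x 64 x 18 mm. Origin at the centre of its underside
- amber_bottle: bystander, loose: a small amber bottle with a black cap, 46 mm wide, 91 mm high. Origin at the centre of its underside
- bulb: bystander, loose: a red-brown pipette bulb lying down, 52 x 85 x 52 mm. Origin at the centre of its underside
- flask_spare: bystander, loose: a stoppered conical flask, 64 mm wide, 121 mm high. Origin at the centre of its underside
- flask_titre: bystander, loose: a conical flask with a pink filling under the burette, 72 mm wide, 117 mm high. Origin at the centre of its underside
Mind the look-alikes: they are no part of the job. Leave any turquoise look-alike of the long_probe alone.

How it is judged:
At the end, for the whole second after the job is handed in: Each probe stands in its own stand, released and at rest (slower than 20 mm/s): nose within 6 mm of the well axis and less than 4 mm above the well floor, neck within 4 mm of the well axis at the fork (behind the balls), less than 0.1 rad from upright (horizontal distance between long_probe_neck and long_stand_fork below 0.004 m and horizontal distance between long_probe and long_stand_well below 0.006 m and z of long_probe in the frame of long_stand_well below 0.004 m and angle between each of long_probe, short_probe's own z axis and vertical below 0.1 rad and linear speed of each of long_probe, short_probe below 0.02 m/s and horizontal distance between short_probe_neck and short_stand_fork below 0.004 m and horizontal distance between short_probe and short_stand_well below 0.006 m and z of short_probe in the frame of short_stand_well below 0.004 m); the robot touches nothing.
It fails at once if another loose thing (beaker, tape, timer, amber bottle, bulb, flasks) is shifted more than 30 mm (distance of any of beaker, tape, timer, amber_bottle, bulb, flask_spare, flask_titre from where it was at the start of the episode above 0.03 m).
It fails at once if another loose thing is tipped over (angle between any of beaker, tape, timer, amber_bottle, bulb, flask_spare, flask_titre's own z axis and vertical above 0.5 rad).
It fails at once if a probe is dropped or laid down (more than 70 degrees from upright) (angle between any of long_probe, short_probe's own z axis and vertical above 1.22 rad).
It also fails if it takes over 64 s, if anything falls off the work surface, if the arm or the gripper's body presses on something with over 40 N, if the wrist force passes 120 N, or if a joint passes its speed limit or range.

## Working session

There is one attempt and no reset: what is moved stays moved. The work goes in short steps, Python scripts to look and compute and a tool call to move; the robot and the scene stay as the last step left them, time stands still between calls to the robot, and variables do not carry over. Pictures are saved under pics/ and viewed, at most 10 in all, crops included, and the job is handed in when it is done.

Besides the shell and the picture viewer there is one more tool, called after "Call:" by a JSON object that holds its "op" and its "data". arm_command: Moves the arm, as the interface text tells. Its arguments: {"type":"object","properties":{"fingers":{"type":"array","items":{"type":"number"}},"travel":{"type":"array","items":{"type":"array","items":{"type":"number"}}},"dr":{"type":"array","items":{"type":"array","items":{"type":"number"}}},"squeeze":{"type":"number"}},"required":["fingers","travel","dr"]}

```bash
mkdir -p pics
cat > h.py <<'E'
from cell import *
import numpy as np, cv2
from scipy.spatial.transform import Rotation as Ro
def world(c):
    z=c["z_map"]; v,u=np.indices(z.shape)
    P=np.stack([(u-c["cx"])/c["fx"]*z,(v-c["cy"])/c["fy"]*z,z],-1)
    W=(P-np.array(c["t"]))@np.array(c["R"]); W[z==0]=np.nan
    return W
E
python3 - <<'E'
from h import *
print(observe())
for n in ["scene","top"]:
    c=read_camera(n); cv2.imwrite(f"pics/{n}0.png",c["color"]); np.save(f"{n}0.npy",c,allow_pickle=True)
    print(n,c["fx"],c["cx"],c["cy"],-np.array(c["R"]).T@c["t"],np.array(c["R"])[2])
E
```

```text
{'time': 0.0, 'qpos': array([ 9.89972544e-01,  3.42672796e-01,  1.52503305e+00, -3.15761587e-05,
        1.27539475e+00, -1.45987613e-01]), 'qvel': array([ 0.00172655, -0.00063392, -0.00059949, -0.00209764,  0.00119959,
        0.00190694]), 'joint_efforts': array([ 1.23628652e-04, -4.31256759e+01, -2.44217688e+01,  7.16289645e-02,
        5.61873545e-02, -1.03188765e-04]), 'tool_pos': array([0.22088302, 0.47574944, 0.18646533]), 'tool_rot': array([-3.14009635e+00, -1.89487089e-04,  2.70676556e+00]), 'contact_force': array([-0.1065424 ,  0.25544807, -0.27239983]), 'torque': array([ 0.01828749,  0.00790689, -0.02195799]), 'grip_force': 0.0, 'opening': 0.0917847240310037}
scene 374.0490867831117 316.84092682345135 200.19678905477366 [ 0.08470637 -0.44269041  0.80579977] [ 0.51442186  0.41955418 -0.74789333]
top 439.4055042434539 318.7123044911944 202.8639630245481 [ 0.52868568 -0.05685944  1.11242501] [ 0.04547505  0.00352035 -0.99895927]
```

View pics/scene0.png

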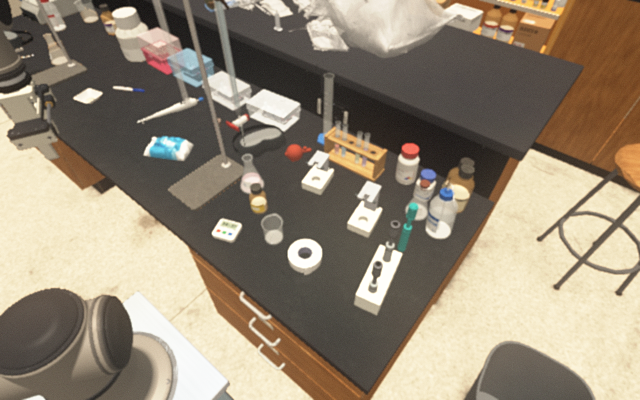

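View pics/top0.png

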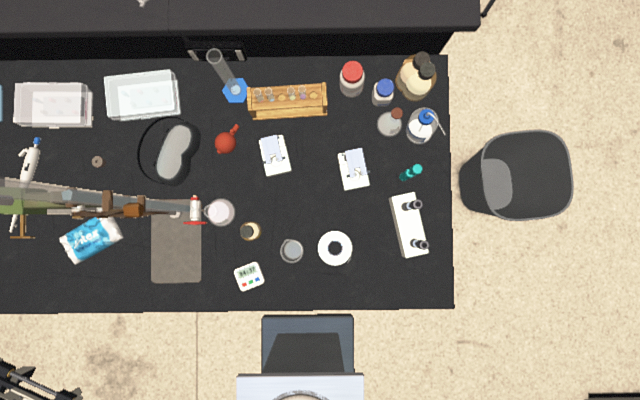

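The scene view shows the rinse block with both probes (about 380,278), the two stands (319,180 and 366,215) and the turquoise look-alike (408,225). The top view has the block at (408,225), the stands at (275,155) and (353,169), and the beaker, tape, bottle and flasks near the middle.

Run:
```python
from h import *
c=np.load("top0.npy",allow_pickle=True).item(); W=world(c)
def rect(mask,name):
    P=W[mask][:,:2].astype(np.float32)
    r=cv2.minAreaRect(P*1000); print(name,len(P),np.round(r[0],1),np.round(r[1],1),round(r[2],1),"z",np.round(np.nanmedian(W[mask][:,2]),4))
def box(u0,u1,v0,v1):
    m=np.zeros(W.shape[:2],bool); m[v0:v1,u0:u1]=1; return m
Z=W[...,2]
for n,b in dict(A=box(250,300,125,185),B=box(330,378,140,198)).items():
    rect(b&(Z>.018)&(Z<.034),n+" base")
    f=b&(Z>.07)&(Z<.15); print(n,"fork hist",np.histogram(Z[f],bins=np.arange(.07,.16,.01))[0]); rect(f,n+" fork")
b=box(380,435,180,265)
rect(b&(Z>.042)&(Z<.058),"block")
for lab,bb in dict(p1=box(395,432,190,218),p2=box(400,440,230,260)).items():
    h=bb&(Z>.1); print(lab,np.nanpercentile(Z[h],[50,90,99])); t=bb&(Z>np.nanpercentile(Z[h],99)-.012); rect(t,lab+" top")
for n,b in dict(turq=box(396,425,160,184),amber=box(236,264,220,244),beaker=box(278,306,236,265),tape=box(314,356,228,268),ftitre=box(203,237,196,230),bulb=box(212,242,120,155),fs=box(374,405,105,138)).items():
    m=b&(Z>.012); rect(m,n); print(np.nanmax(Z[m]))
s=np.load("scene0.npy",allow_pickle=True).item()["color"]
a=cv2.resize(c["color"][120:270,240:440],None,fx=2.6,fy=2.6,interpolation=2)
d=cv2.resize(s[135:315,285:435],None,fx=1.85*1.2,fy=1.85*1.2,interpolation=2)
o=np.zeros((600,800,3),np.uint8); o[:min(390,600),:520]=a[:390,:520]; dd=d[:400,:]; 
o=np.zeros((400,800,3),np.uint8); a=cv2.resize(a,(460,345)); o[:345,:460]=a; o[:,460:460+dd.shape[1]]=dd[:,:340]
cv2.imwrite("pics/crop.png",cv2.resize(o,(800,400)))
```

```text
A base 449 [700.   56.4] [91.6 61.9] 12.8 z 0.0257
A fork hist [  0 321 115   0   0   0   0   0]
A fork 436 [704.2  56.8] [63.5 54.9] 10.9 z 0.0886
B base 445 [ 662.1 -138.6] [91.8 62.2] 10.7 z 0.0257
B fork hist [  1   2   0   0 348 121   0   0]
B fork 472 [ 665.5 -137.9] [62.6 53.6] 9.7 z 0.1189
block 1211 [ 523.  -270.9] [149.8  57. ] 11.9 z 0.05
p1 [0.17986638 0.18414341 0.1859276 ]
p1 top 82 [ 567.1 -261.4] [18.7 19.4] 89.4 z 0.1828
p2 [0.15171661 0.15478469 0.1566984 ]
p2 top 78 [ 479.2 -280.1] [20.  18.6] 43.7 z 0.1529
turq 201 [ 642.5 -264. ] [19.9 19.6] 88.6 z 0.1439
0.1811858813271564
amber 329 [513.3 114.3] [44.6 42.5] 5.7 z 0.0636
0.09563116101882092
beaker 180 [464.1  13.8] [53.2 53.1] 70.6 z 0.0645
0.07196090420733817
tape 772 [467.5 -90.7] [81.7 81.4] 89.2 z 0.026
0.032343381586282
ftitre 648 [559.2 189.8] [59.7 68.8] 80.4 z 0.0473
0.2441809304694198
bulb 426 [737.9 168.7] [50.3 78.2] 31.7 z 0.0424
0.05522197505385439
fs 534 [ 775.4 -230.5] [61.1 54.5] 47.4 z 0.0523
0.12490332132041355
```

View pics/crop.png

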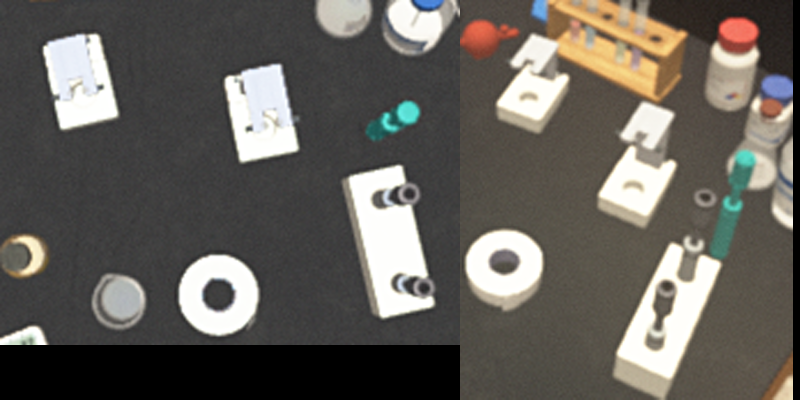

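The crop confirms that stand A (upper left) has the low fork and stand B has the high one, both open toward the robot. In the block, the far probe (head top at 183 mm) is the long one and the near probe (153 mm) is the short one; the turquoise one stands free at (0.642, -0.264).

```bash
cat >> h.py <<'E'
def go(pos,yaw,tilt=0,lean=None,at=None):
    """print travel/dr to reach TCP pos; tool down with yaw deg, tilted so that the tail leans `tilt` deg toward -(yaw-180) direction"""
    s=observe(); R0=Ro.from_euler('xyz',s["tool_rot"]) if at is None else at[1]
    p0=np.array(s["tool_pos"]) if at is None else at[0]
    a=np.radians(yaw-180)
    R1=Ro.from_rotvec(-np.radians(tilt)*np.array([-np.sin(a),np.cos(a),0]))*Ro.from_euler('xyz',[180,0,yaw],degrees=True)
    t=R0.inv().apply(np.array(pos)-p0); r=(R0.inv()*R1).as_rotvec(degrees=True)
    print("travel",np.round(t,4),"dr",np.round(r,2))
    return np.array(pos),R1
def st():
    s=observe(); print("t",round(s["time"],2),"pos",np.round(s["tool_pos"],4),"rot",np.round(np.degrees(s["tool_rot"]),2),"F",np.round(s["contact_force"],1),"open",round(s["opening"],4),"grip",s["grip_force"],"q",np.round(s["qpos"],2))
E
python3 - <<'E'
from h import *
go([.567,-.2615,.25],192)
go([.567,-.2615,.25],192)[1]
R=go([0,0,0],192,26)[1]; print(R.as_matrix()[:,2])
E
```

```text
travel [-0.6245 -0.523  -0.0629] dr [-7.000e-02 -3.000e-02 -3.691e+01]
travel [-0.6245 -0.523  -0.0629] dr [-7.000e-02 -3.000e-02 -3.691e+01]
travel [-1.000e-04 -5.244e-01  1.872e-01] dr [ -8.44 -25.12 -36.25]
[ 0.42879169  0.09114249 -0.89879405]
```

Call:
{"op": "arm_command", "data": {"fingers": [-1, -1, -1, -1, -1, -1, -1, -1], "travel": [[0, 0, -0.04], [-0.6245, -0.523, -0.063], [-0.6245, -0.523, -0.063], [-0.6245, -0.523, -0.063], [-0.6245, -0.523, -0.063], [-0.6245, -0.523, -0.063], [-0.6245, -0.523, -0.063], [-0.6245, -0.523, -0.063]], "dr": [[0, 0, 0], [0, 0, -36.9], [0, 0, -36.9], [0, 0, -36.9], [0, 0, -36.9], [0, 0, -36.9], [0, 0, -36.9], [0, 0, -36.9]]}}

```text
time: 0.77
tool_pos: [0.3347, 0.2351, 0.2346]
tool_rot: [3.142, -0.0, -2.926]
contact_force: [1.8, 0.6, 0.3]
opening: 0.0916
grip_force: 0.0
```

```bash
python3 -c "
from h import *
st(); go([.567,-.2615,.25],192)"
```

```text
t 0.77 pos [0.3347 0.2351 0.2346] rot [ 1.7999e+02 -1.0000e-02 -1.6768e+02] F [1.8 0.6 0.3] open 0.0916 grip 0.0 q [ 0.42  0.09  1.72  0.    1.33 -1.36]
travel [-0.121  -0.5347 -0.0154] dr [ 0.01 -0.01  0.32]
```

Call:
{"op": "arm_command", "data": {"fingers": [-1, -1, -1, -1, -1, -1, -1, -1], "travel": [[-0.112, -0.504, -0.015], [-0.112, -0.504, -0.015], [-0.112, -0.504, -0.015], [-0.112, -0.504, -0.015], [-0.112, -0.504, -0.015], [-0.112, -0.504, -0.015], [-0.112, -0.504, -0.015], [-0.112, -0.504, -0.015]], "dr": [[0, 0, 0], [0, 0, 0], [0, 0, 0], [0, 0, 0], [0, 0, 0], [0, 0, 0], [0, 0, 0], [0, 0, 0]]}}

```text
time: 1.43
tool_pos: [0.4731, -0.0687, 0.2443]
tool_rot: [3.141, -0.0, -2.933]
contact_force: [0.0, 0.8, 0.4]
opening: 0.0918
grip_force: 0.0
```

```bash
python3 -c "
from h import *
st(); go([.567,-.2615,.25],192)"
```

```text
t 1.43 pos [ 0.4731 -0.0687  0.2443] rot [ 1.7998e+02 -1.0000e-02 -1.6804e+02] F [0.  0.8 0.4] open 0.0918 grip 0.0 q [-0.3   0.21  1.54  0.    1.39 -2.08]
travel [-0.0519 -0.2081 -0.0058] dr [ 0.02 -0.01 -0.04]
```

Call:
{"op": "arm_command", "data": {"fingers": [-1, -1, -1, -1, -1, -1, -1, -1], "travel": [[-0.046, -0.182, -0.005], [-0.046, -0.182, -0.005], [-0.046, -0.182, -0.005], [-0.046, -0.182, -0.005], [-0.046, -0.182, -0.005], [-0.046, -0.182, -0.005], [-0.046, -0.182, -0.005], [-0.046, -0.182, -0.005]], "dr": [[0, 0, 0], [0, 0, 0], [0, 0, 0], [0, 0, 0], [0, 0, 0], [0, 0, 0], [0, 0, 0], [0, 0, 0]]}}

```text
time: 2.1
tool_pos: [0.5552, -0.2341, 0.249]
tool_rot: [3.14, -0.001, -2.932]
contact_force: [-0.2, -1.0, 0.2]
opening: 0.0918
grip_force: 0.0
```

Run:
```python
from h import *
st(); go([.567,-.2615,.146],192)
c=read_camera("wrist"); cv2.imwrite("pics/w1.png",c["color"]); W=world(c); Z=W[...,2]
m=(Z>.17)&(Z<.19)
n,l,s_,ce=cv2.connectedComponentsWithStats(m.astype(np.uint8))
for i in range(1,n):
    if s_[i,4]>80: print(s_[i],ce[i],np.round(np.nanmean(W[l==i],0),4),np.round(np.nanmin(W[l==i],0),4),np.round(np.nanmax(W[l==i],0),4))
print(np.array(c["R"]),-np.array(c["R"]).T@c["t"])
```

```text
t 2.1 pos [ 0.5552 -0.2341  0.249 ] rot [ 1.7992e+02 -5.0000e-02 -1.6800e+02] F [-0.2 -1.   0.2] open 0.0918 grip 0.0 q [-0.53  0.45  1.18  0.    1.51 -2.31]
travel [-0.0059 -0.0294  0.1029] dr [ 0.08 -0.05  0.  ]
[264 190  27  28 579] [277.20725389 203.4611399 ] [ 0.5662 -0.2628  0.1818] [ 0.5569 -0.2735  0.1703] [ 0.5775 -0.2525  0.1847]
[248 271  23   8 134] [259.15671642 275.25373134] [ 0.6367 -0.267   0.1733] [ 0.6329 -0.2763  0.1703] [ 0.6424 -0.2573  0.1758]
[[-2.07580754e-01  9.78217761e-01  4.92796145e-04]
 [ 9.40701315e-01  1.99481424e-01  2.74386950e-01]
 [ 2.68311884e-01  5.74210240e-02 -9.61619238e-01]] [ 0.48384291 -0.25010566  0.44654057]
```

View pics/w1.png

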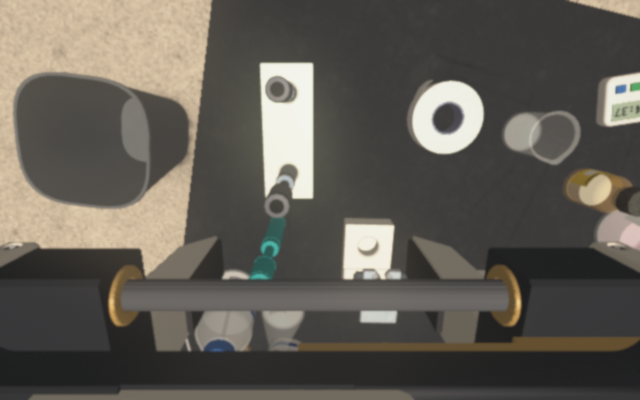

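The wrist view shows the long probe's head at (277,203), the short one at (278,88) and the turquoise look-alike at (268,245). The wrist position for the long head agrees with the top view to within 2 mm.

Call:
{"op": "arm_command", "data": {"fingers": [-1, -1, -1, -1, -1, -1, -1, -1], "travel": [[-0.006, -0.029, 0], [-0.006, -0.029, 0], [-0.006, -0.029, 0], [-0.006, -0.029, 0.03], [-0.006, -0.029, 0.06], [-0.006, -0.029, 0.085], [-0.006, -0.029, 0.102], [-0.006, -0.029, 0.102]], "dr": [[0, 0, 0], [0, 0, 0], [0, 0, 0], [0, 0, 0], [0, 0, 0], [0, 0, 0], [0, 0, 0], [0, 0, 0]]}}

```text
time: 2.82
tool_pos: [0.5653, -0.2593, 0.1438]
tool_rot: [3.136, -0.005, -2.931]
contact_force: [-0.6, 0.6, -0.1]
opening: 0.0916
grip_force: 0.0
```

```bash
python3 -c "
from h import *
st(); go([.567,-.262,.146],192)"
```

```text
t 2.82 pos [ 0.5653 -0.2593  0.1438] rot [ 179.68   -0.3  -167.94] F [-0.6  0.6 -0.1] open 0.0916 grip 0.0 q [-0.55  0.56  1.29  0.    1.3  -2.33]
travel [-0.0011 -0.003  -0.0022] dr [ 0.32 -0.3   0.06]
```

Call:
{"op": "arm_command", "data": {"fingers": [-1, 0, 0.4, 1, 1, 1, 1, 1], "travel": [[-0.001, -0.003, -0.002], [-0.001, -0.003, -0.002], [-0.001, -0.003, -0.002], [-0.001, -0.003, -0.002], [-0.001, -0.003, -0.002], [-0.001, -0.003, -0.002], [-0.001, -0.003, -0.002], [-0.001, -0.003, -0.002]], "dr": [[0, 0, 0], [0, 0, 0], [0, 0, 0], [0, 0, 0], [0, 0, 0], [0, 0, 0], [0, 0, 0], [0, 0, 0]], "squeeze": 40}}

```text
time: 3.48
tool_pos: [0.5692, -0.2649, 0.1495]
tool_rot: [3.142, 0.0, -2.932]
contact_force: [-0.5, -0.6, -1.0]
opening: 0.0502
grip_force: 0.0
```

```bash
python3 -c "
from h import *
st()"
```

```text
t 3.48 pos [ 0.5692 -0.2649  0.1495] rot [ 1.8000e+02  1.0000e-02 -1.6802e+02] F [-0.5 -0.6 -1. ] open 0.0502 grip 0.0 q [-0.56  0.56  1.28  0.    1.31 -2.34]
```

Call:
{"op": "arm_command", "data": {"fingers": [1, 1, 1, 1, 1, 1, 1, 1], "travel": [[0.0014, 0.003, 0.003], [0.0014, 0.003, 0.003], [0.0014, 0.003, 0.003], [0.0014, 0.003, 0.003], [0.0014, 0.003, 0.003], [0.0014, 0.003, 0.003], [0.0014, 0.003, 0.003], [0.0014, 0.003, 0.003]], "dr": [[0, 0, 0], [0, 0, 0], [0, 0, 0], [0, 0, 0], [0, 0, 0], [0, 0, 0], [0, 0, 0], [0, 0, 0]]}}

```text
time: 4.15
tool_pos: [0.5673, -0.2623, 0.1464]
tool_rot: [3.142, 0.0, -2.932]
contact_force: [0.6, 0.2, 0.3]
opening: 0.0006
grip_force: 0.0
```

```bash
python3 -c "
from h import *
st()"
```

```text
t 4.15 pos [ 0.5673 -0.2623  0.1464] rot [ 1.8000e+02  1.0000e-02 -1.6801e+02] F [0.6 0.2 0.3] open 0.0006 grip 0.0 q [-0.56  0.56  1.29  0.    1.29 -2.34]
```

The fingers shut without holding anything, so I'll look before doing anything else.

Run:
```python
from h import *
a=read_camera("scene"); b=read_camera("top")
A=cv2.resize(a["color"][150:320,300:470],(420,420)); B=cv2.resize(b["color"][130:270,330:450],(380,443))
o=np.zeros((443,800,3),np.uint8); o[:420,:420]=A; o[:,420:]=B; cv2.imwrite("pics/miss.png",o)
W=world(b);print(W[165:190:5,402:420:4,2].round(3))
```

```text
[[ 0.    -0.001 -0.002  0.174  0.175]
 [ 0.     0.097  0.149  0.174  0.175]
 [ 0.054  0.096  0.097  0.005 -0.003]
 [-0.001 -0.005 -0.     0.002  0.508]
 [-0.001  0.001  0.003  0.273  0.507]]
```

View pics/miss.png

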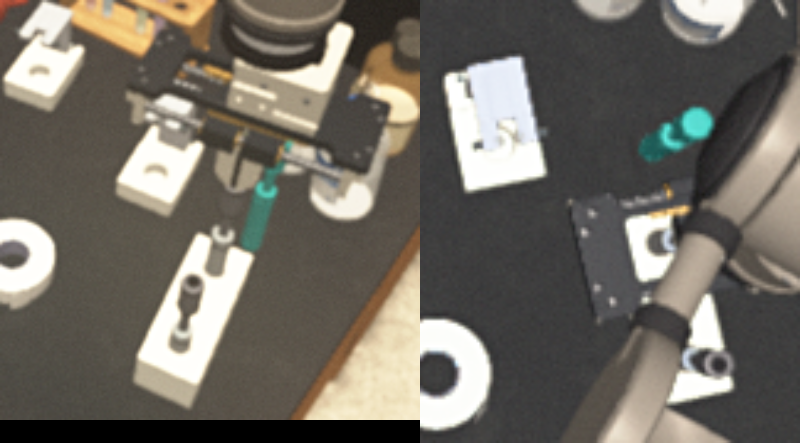

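Run:
```python
from h import *
st()
a=read_camera("scene"); W=world(a)
for v in range(208,250,3):
    print(v,[ (u,*(1000*W[v,u]).round(0).astype(int)) for u in range(386,404,4) if np.isfinite(W[v,u,0])])
cv2.imwrite("pics/miss2.png",cv2.resize(a["color"][190:260,360:440],(800,600),interpolation=cv2.INTER_CUBIC))
```

```text
t 4.25 pos [ 0.5673 -0.2623  0.1464] rot [ 1.8000e+02  1.0000e-02 -1.6801e+02] F [-0.6 -0.2  0.6] open 0.0006 grip 0.0 q [-0.56  0.56  1.29  0.    1.29 -2.34]
208 [(386, np.int64(528), np.int64(-252), np.int64(261)), (390, np.int64(530), np.int64(-259), np.int64(265)), (394, np.int64(531), np.int64(-266), np.int64(269)), (398, np.int64(532), np.int64(-274), np.int64(274)), (402, np.int64(537), np.int64(-279), np.int64(274))]
211 [(386, np.int64(732), np.int64(-166), np.int64(-1)), (390, np.int64(530), np.int64(-260), np.int64(256)), (394, np.int64(555), np.int64(-258), np.int64(231)), (398, np.int64(533), np.int64(-275), np.int64(264)), (402, np.int64(533), np.int64(-282), np.int64(270))]
214 [(386, np.int64(722), np.int64(-172), np.int64(-1)), (390, np.int64(553), np.int64(-252), np.int64(220)), (394, np.int64(554), np.int64(-260), np.int64(225)), (398, np.int64(533), np.int64(-276), np.int64(257)), (402, np.int64(535), np.int64(-283), np.int64(261))]
217 [(386, np.int64(715), np.int64(-177), np.int64(-3)), (390, np.int64(554), np.int64(-254), np.int64(211)), (394, np.int64(556), np
[... 2105 characters left out ...]
int64(125)), (394, np.int64(659), np.int64(-237), np.int64(-3)), (398, np.int64(664), np.int64(-246), np.int64(0)), (402, np.int64(634), np.int64(-266), np.int64(49))]
244 [(386, np.int64(563), np.int64(-255), np.int64(106)), (390, np.int64(563), np.int64(-264), np.int64(114)), (394, np.int64(651), np.int64(-242), np.int64(-3)), (398, np.int64(637), np.int64(-257), np.int64(26)), (402, np.int64(634), np.int64(-268), np.int64(39))]
247 [(386, np.int64(556), np.int64(-260), np.int64(106)), (390, np.int64(562), np.int64(-267), np.int64(105)), (394, np.int64(641), np.int64(-248), np.int64(0)), (398, np.int64(634), np.int64(-260), np.int64(19)), (402, np.int64(635), np.int64(-270), np.int64(26))]
```

View pics/miss2.png

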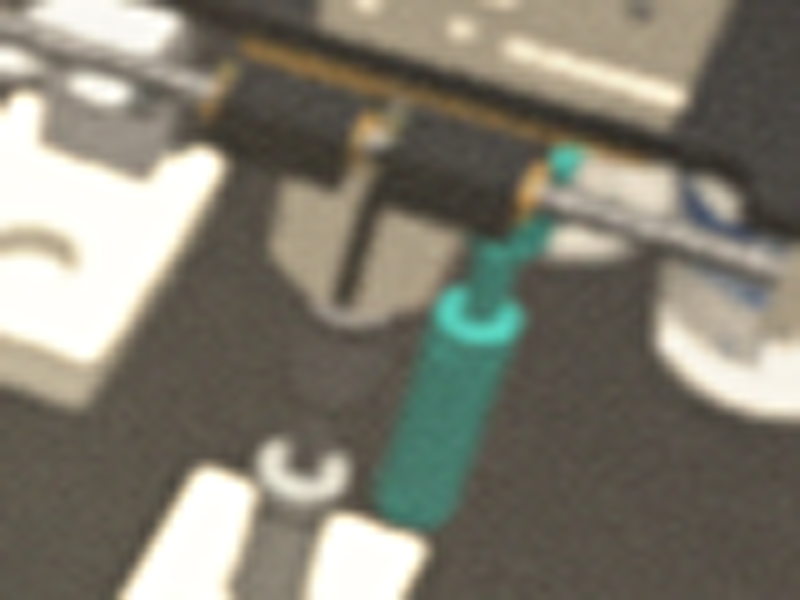

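The enlarged crop shows the closed fingertips at about (345,310), ending just at the top of the head (z about 0.183), not 37 mm below it. The depth data agrees: the gripper body bottom is near 0.25, where the reported TCP height (0.146) would put it at 0.21. So the real fingertips are about 37 mm higher than reported. I'll open, lower in two stages watching the force, and then grip.

Call:
{"op": "arm_command", "data": {"fingers": [-1, -1, -1, -1, -1, -1, -1, -1], "travel": [[0, 0, 0], [0, 0, 0], [0, 0, 0], [0, 0, 0], [0, 0, 0], [0, 0, 0.006], [0, 0, 0.012], [0, 0, 0.018]], "dr": [[0, 0, 0], [0, 0, 0], [0, 0, 0], [0, 0, 0], [0, 0, 0], [0, 0, 0], [0, 0, 0], [0, 0, 0]]}}

```text
time: 4.97
tool_pos: [0.5671, -0.2621, 0.1276]
tool_rot: [3.141, -0.0, -2.932]
contact_force: [0.1, 0.1, -0.6]
opening: 0.0492
grip_force: 0.0
```

Run:
```python
from h import *
st()
a=read_camera("scene"); W=world(a)
# tips of the open fingers: lowest body-coloured points in the finger zone around the head
m=(np.abs(W[...,0]-.567)<.03)&(np.abs(W[...,1]+.262)<.08)&(W[...,2]>.10)&(W[...,2]<.30)
off=(W[...,1]+.262)*np.cos(.21)-(W[...,0]-.567)*np.sin(.21)
for lo,hi in [(-.075,-.035),(-.012,.012),(.035,.075)]:
    k=m&(off>lo)&(off<hi); print(lo,k.sum(),np.percentile(W[k][:,2],[0,2,10,50,90]).round(3) if k.any() else '')
```

```text
t 4.97 pos [ 0.5671 -0.2621  0.1276] rot [ 1.7998e+02 -2.0000e-02 -1.6801e+02] F [ 0.1  0.1 -0.6] open 0.0492 grip 0.0 q [-0.56  0.57  1.32  0.    1.25 -2.34]
-0.075 672 [0.178 0.19  0.246 0.274 0.283]
-0.012 474 [0.1   0.104 0.113 0.213 0.294]
0.035 362 [0.173 0.184 0.243 0.266 0.275]
```

Call:
{"op": "arm_command", "data": {"fingers": [-0.2, -0.2, -0.2, -0.2, 0.3, 1, 1, 1], "travel": [[0, 0, 0.006], [0, 0, 0.012], [0, 0, 0.018], [0, 0, 0.018], [0, 0, 0.018], [0, 0, 0.018], [0, 0, 0.018], [0, 0, 0.018]], "dr": [[0, 0, 0], [0, 0, 0], [0, 0, 0], [0, 0, 0], [0, 0, 0], [0, 0, 0], [0, 0, 0], [0, 0, 0]], "squeeze": 20}}

```text
time: 5.68
tool_pos: [0.5674, -0.2624, 0.1108]
tool_rot: [-3.141, 0.001, -2.932]
contact_force: [0.3, 0.0, 0.6]
opening: 0.033
grip_force: 0.0
```

Call:
{"op": "arm_command", "data": {"fingers": [1, 1, 1, 1], "travel": [[0, 0, 0], [0, 0, 0], [0, 0, 0], [0, 0, 0]], "dr": [[0, 0, 0], [0, 0, 0], [0, 0, 0], [0, 0, 0]]}}

```text
time: 6.02
tool_pos: [0.5673, -0.2622, 0.1106]
tool_rot: [-3.142, 0.0, -2.932]
contact_force: [0.2, -0.3, 1.6]
opening: 0.0207
grip_force: 20.0
```

Run:
```python
from h import *
st()
a=read_camera("scene"); W=world(a)
m=(np.abs(W[...,0]-.567)<.03)&(np.abs(W[...,1]+.262)<.08)&(W[...,2]>.10)&(W[...,2]<.30)
off=(W[...,1]+.262)*np.cos(.21)-(W[...,0]-.567)*np.sin(.21)
for lo,hi in [(-.03,-.0125),(.0125,.03)]:
    k=m&(off>lo)&(off<hi); print(lo,k.sum(),np.percentile(W[k][:,2],[0,2,10,50,90]).round(3) if k.any() else '')
```

```text
t 6.02 pos [ 0.5673 -0.2622  0.1106] rot [-1.8000e+02  2.0000e-02 -1.6801e+02] F [ 0.2 -0.3  1.6] open 0.0207 grip 20.00013381242752 q [-0.56  0.59  1.34  0.    1.21 -2.34]
-0.03 308 [0.153 0.158 0.17  0.248 0.281]
0.0125 222 [0.15  0.155 0.166 0.24  0.269]
```

Gripped: the opening of 20.7 mm matches the 21 mm head, and the tips are at z about 0.151, so the TCP reads about 40 mm low. I'll lift, then compute the tilted pose from the nose and check the nose by camera before inserting.

Call:
{"op": "arm_command", "data": {"fingers": [1, 1, 1, 1, 1, 1, 1, 1], "travel": [[0, 0, 0], [0, 0, -0.02], [0, 0, -0.045], [0, 0, -0.075], [0, 0, -0.11], [0, 0, -0.11], [0, 0, -0.11], [0, 0, -0.11]], "dr": [[0, 0, 0], [0, 0, 0], [0, 0, 0], [0, 0, 0], [0, 0, 0], [0, 0, 0], [0, 0, 0], [0, 0, 0]], "squeeze": 40}}

```text
time: 6.73
tool_pos: [0.5668, -0.262, 0.2196]
tool_rot: [3.141, -0.001, -2.932]
contact_force: [0.1, -0.0, -2.7]
opening: 0.0202
grip_force: 40.0
```

```bash
cat >> h.py <<'E'
S={"long":(np.array([.6474,-.1413,0]),10.3),"short":(np.array([.6857,.0533,0]),11.9)}
def nose(which,x,z,tilt,L,y=0,**k):
    """go() for nose sphere centre at stand-frame (x,y,z); L = nose tip beyond reported TCP"""
    o,yw=S[which]; Rz=Ro.from_euler('z',yw,degrees=True); t=np.radians(tilt)
    d=np.array([np.sin(t),0,-np.cos(t)]); C=np.array([x,y,z])
    p=o+Rz.apply(C-(L-.010)*d)
    return go(p,180+yw,tilt,**k)
E
python3 - <<'E'
from h import *
st(); nose("long",-.049,.090,26,.1026)
E
```

```text
t 6.73 pos [ 0.5668 -0.262   0.2196] rot [ 1.7994e+02 -6.0000e-02 -1.6801e+02] F [ 0.1 -0.  -2.7] open 0.0202 grip 39.999462962150574 q [-0.56  0.51  1.17  0.    1.46 -2.34]
travel [-0.0144  0.1039  0.0464] dr [  0.44 -26.05   1.65]
```

Call:
{"op": "arm_command", "data": {"fingers": [1, 1, 1, 1, 1, 1, 1, 1], "travel": [[0, 0.035, 0], [-0.005, 0.07, 0], [-0.0144, 0.104, 0], [-0.0144, 0.104, 0.02], [-0.0144, 0.104, 0.046], [-0.0144, 0.104, 0.046], [-0.0144, 0.104, 0.046], [-0.0144, 0.104, 0.046]], "dr": [[0, 0, 0], [0.1, -6, 0.4], [0.2, -12, 0.8], [0.3, -18, 1.2], [0.4, -24, 1.5], [0.4, -26, 1.6], [0.4, -26, 1.6], [0.4, -26, 1.6]]}}

```text
time: 7.4
tool_pos: [0.5593, -0.1579, 0.1738]
tool_rot: [3.141, 0.452, -2.962]
contact_force: [-0.2, -1.2, -0.9]
opening: 0.0203
grip_force: 40.0
```

Run:
```python
from h import *
st(); 
o,yw=S["long"]; Rz=Ro.from_euler('z',yw,degrees=True)
c=read_camera("scene"); W=world(c); V=Rz.inv().apply((W-o).reshape(-1,3)).reshape(W.shape)
d0=np.load("scene0.npy",allow_pickle=True).item()
# probe points: in the region left of the fork front
m=(V[...,0]>-.2)&(V[...,0]<-.02)&(np.abs(V[...,1])<.03)&(V[...,2]>.035)&(V[...,2]<.19)&(np.abs(c["z_map"]-d0["z_map"])>.02)
n,l,st_,ce=cv2.connectedComponentsWithStats(m.astype(np.uint8)); i=1+np.argmax(st_[1:,4]); k=l==i
P=V[k]; print(st_[i])
for a in np.arange(.03,.2,.01):
    q=P[(P[:,2]>=a)&(P[:,2]<a+.01)]
    if len(q): print(round(a,3),len(q),(1e3*q.min(0)).round(1),(1e3*q.mean(0)).round(1),(1e3*q.max(0)).round(1))
cv2.imwrite("pics/tilt.png",cv2.resize(c["color"][120:270,300:500],(800,600),interpolation=cv2.INTER_CUBIC))
```

```text
t 7.4 pos [ 0.5593 -0.1579  0.1738] rot [ 179.96   25.89 -169.74] F [-0.2 -1.2 -0.9] open 0.0203 grip 39.99977946281433 q [-0.6   0.25  1.8   0.44  0.81 -2.62]
[350 210  11  11  78]
0.08 5 [-62.2  -9.5  87.6] [-57.9  -5.6  88.7] [-50.   -1.6  89.4]
0.09 9 [-63.5 -10.2  91.5] [-58.5  -5.4  94.6] [-50.4   4.4  98.1]
0.1 12 [-70.6  -9.4 100.2] [-63.7  -6.  104. ] [-50.8   1.3 109.8]
0.11 12 [-75.7 -10.4 110.4] [-68.3  -5.8 115.3] [-60.1   4.2 119.6]
0.12 12 [-79.7  -9.7 120.4] [-74.2  -4.6 124.9] [-60.5   4.8 129.2]
0.13 13 [-83.2  -9.8 130.8] [-77.2  -6.1 135.1] [-69.1   2.8 139. ]
0.14 9 [-90.3 -10.  140.1] [-85.9  -4.6 145.4] [-79.9   1.  150. ]
0.15 5 [-94.4  -5.4 150.2] [-92.2  -2.1 154.7] [-90.1   3.1 158.7]
0.16 1 [-95.3   1.3 160.1] [-95.3   1.3 160.1] [-95.3   1.3 160.1]
```

View pics/tilt.png

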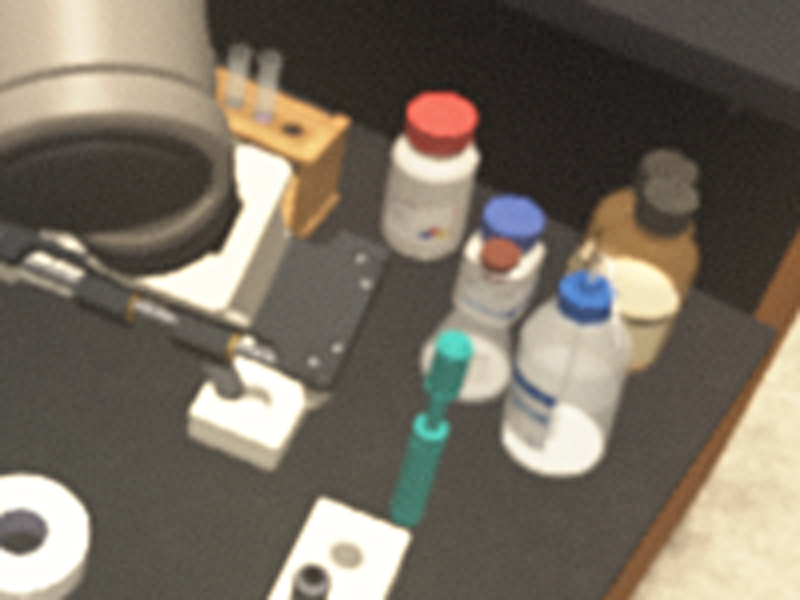

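The crop shows the tilted probe, its nose at (228,383), over the long stand's near edge. Its measured outline fits the planned axis to about 1 mm, so the offset lies along the tool, and I can insert along the probe's axis.

Run:
```python
from h import *
st()
for x,z in [(-.0324,.090),(-.0176,.060),(-.008,.040),(.0027,.018)]: nose("long",x,z,26,.1026)
```

```text
t 7.45 pos [ 0.5606 -0.1584  0.1749] rot [-179.91   25.99 -169.64] F [ 1.3 -0.5 -0.6] open 0.0204 grip 39.99973654747009 q [-0.6   0.25  1.8   0.44  0.81 -2.62]
travel [-0.0132  0.0013  0.0083] dr [-0.06 -0.01  0.05]
travel [-0.0133  0.0013  0.0418] dr [-0.06 -0.01  0.05]
travel [-0.0132  0.0013  0.064 ] dr [-0.06 -0.01  0.05]
travel [-0.0132  0.0013  0.0884] dr [-0.06 -0.01  0.05]
```

Call:
{"op": "arm_command", "data": {"fingers": [1, 1, 1, 1, 1, 1, 1, 1], "travel": [[-0.013, 0.001, 0.008], [-0.013, 0.001, 0.008], [-0.013, 0.001, 0.02], [-0.013, 0.001, 0.032], [-0.013, 0.001, 0.042], [-0.013, 0.001, 0.042], [-0.013, 0.001, 0.042], [-0.013, 0.001, 0.042]], "dr": [[0, 0, 0], [0, 0, 0], [0, 0, 0], [0, 0, 0], [0, 0, 0], [0, 0, 0], [0, 0, 0], [0, 0, 0]]}}

```text
time: 8.12
tool_pos: [0.5895, -0.1513, 0.1429]
tool_rot: [-3.14, 0.454, -2.96]
contact_force: [-0.2, 0.0, -0.3]
opening: 0.0202
grip_force: 40.0
```

Run:
```python
from h import *
st()
for x,z in [(-.0067,.038),(.0027,.018)]: nose("long",x,z,26,.1026)
```

```text
t 8.12 pos [ 0.5895 -0.1513  0.1429] rot [-179.94   26.03 -169.6 ] F [-0.2  0.  -0.3] open 0.0202 grip 39.999523758888245 q [-0.55  0.33  1.79  0.46  0.73 -2.6 ]
travel [-0.0007 -0.0005  0.0245] dr [-0.02  0.03  0.09]
travel [-0.0004 -0.0005  0.0466] dr [-0.02  0.03  0.09]
```

Call:
{"op": "arm_command", "data": {"fingers": [1, 1, 1, 1, 1, 1, 1], "travel": [[-0.0005, -0.0005, 0.012], [-0.0005, -0.0005, 0.022], [-0.0005, -0.0005, 0.03], [-0.0005, -0.0005, 0.036], [-0.0005, -0.0005, 0.04], [-0.0005, -0.0005, 0.043], [-0.0005, -0.0005, 0.043]], "dr": [[0, 0, 0], [0, 0, 0], [0, 0, 0], [0, 0, 0], [0, 0, 0], [0, 0, 0], [0, 0, 0]]}}

```text
time: 8.7
tool_pos: [0.6082, -0.1479, 0.1032]
tool_rot: [3.141, 0.453, -2.961]
contact_force: [0.5, 0.2, -1.4]
opening: 0.0203
grip_force: 40.0
```

Run:
```python
from h import *
st()
o,yw=S["long"]; Rz=Ro.from_euler('z',yw,degrees=True)
c=read_camera("scene"); W=world(c); V=Rz.inv().apply((W-o).reshape(-1,3)).reshape(W.shape)
d0=np.load("scene0.npy",allow_pickle=True).item()
m=(V[...,0]>-.2)&(V[...,0]<.02)&(np.abs(V[...,1])<.03)&(V[...,2]>.005)&(V[...,2]<.15)&(np.abs(c["z_map"]-d0["z_map"])>.012)
P=V[m]
for a in np.arange(.0,.15,.01):
    q=P[(P[:,2]>=a)&(P[:,2]<a+.01)]
    if len(q): print(round(a,3),len(q),(1e3*q.min(0)).round(1),(1e3*q.mean(0)).round(1),(1e3*q.max(0)).round(1))
cv2.imwrite("pics/ins.png",cv2.resize(c["color"][170:250,310:420],(800,580),interpolation=cv2.INTER_CUBIC))
for x,z in [(.0027,.018)]: nose("long",x,z,26,.1026)
```

```text
t 8.7 pos [ 0.6082 -0.1479  0.1032] rot [ 179.98   25.96 -169.64] F [ 0.5  0.2 -1.4] open 0.0203 grip 39.9994683265686 q [-0.53  0.41  1.79  0.49  0.64 -2.63]
0.0 1 [-32.2  -9.3   6. ] [-32.2  -9.3   6. ] [-32.2  -9.3   6. ]
0.01 1 [-1.1 -8.6 18.1] [-1.1 -8.6 18.1] [-1.1 -8.6 18.1]
0.02 10 [-14.   -8.7  20.6] [-9.5 -0.9 24.4] [-2.7 28.6 29.8]
0.03 11 [-21.1  -8.6  30.9] [-13.2  -3.9  34.8] [ 1.4  5.5 39.8]
0.04 7 [-24.9  -9.1  41.7] [-21.1  -3.3  46. ] [-15.5   3.9  49.4]
0.05 10 [-31.   -8.8  50.8] [-23.   -6.2  55.8] [-15.4  -0.9  59. ]
0.06 6 [-34.7  -7.2  62.7] [-32.   -2.1  65.4] [-27.2   4.2  67.5]
0.07 5 [-40.8  -6.5  73.6] [-37.4  -2.3  75.5] [-34.4   2.1  79.8]
0.08 3 [-43.   -3.8  82.5] [-42.3  -0.1  84. ] [-41.2   4.8  85.4]
0.14 1 [-65.5  11.6 141.5] [-65.5  11.6 141.5] [-65.5  11.6 141.5]
travel [-0.0006 -0.0004  0.003 ] dr [ 0.02 -0.02  0.06]
```

View pics/ins.png

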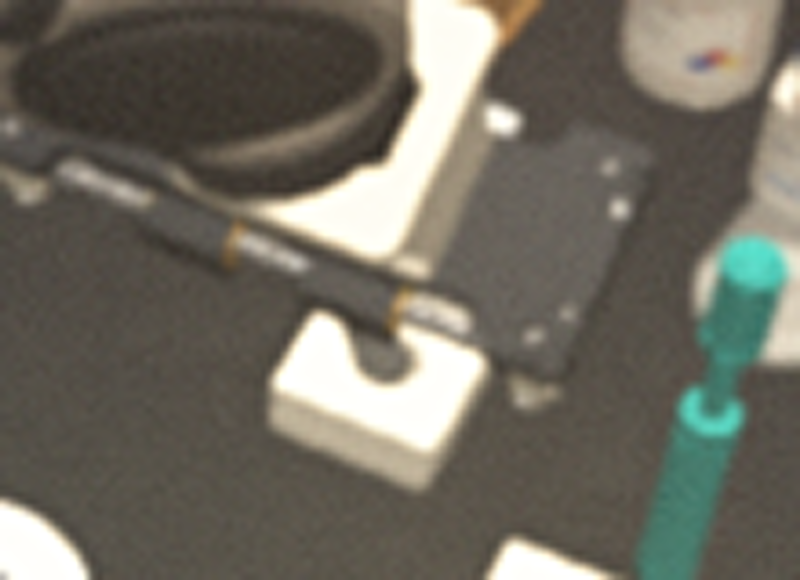

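The crop shows the nose inside the well at (380,360), with no unusual force. Now the swing waypoints.

Run:
```python
from h import *
s=observe(); at=(np.array(s["tool_pos"]),Ro.from_euler('xyz',s["tool_rot"]))
for th in [26,23,20,17,14,11,8,5,3,1,0]: print(th,end=' '); nose("long",.001+.002*th/26,.018,th,.1026,at=at)
```

```text
26 travel [-0.0009 -0.0004  0.0031] dr [ 0.02 -0.02  0.06]
23 travel [-0.0055 -0.0004  0.0031] dr [0.02 2.98 0.06]
20 travel [-0.0102 -0.0004  0.0034] dr [0.02 5.98 0.06]
17 travel [-0.0148 -0.0004  0.0039] dr [0.02 8.98 0.06]
14 travel [-0.0193 -0.0004  0.0047] dr [ 0.02 11.98  0.06]
11 travel [-0.0238 -0.0004  0.0057] dr [ 0.02 14.98  0.06]
8 travel [-0.0283 -0.0004  0.007 ] dr [1.000e-02 1.798e+01 6.000e-02]
5 travel [-0.0326 -0.0004  0.0085] dr [1.000e-02 2.098e+01 6.000e-02]
3 travel [-0.0355 -0.0004  0.0097] dr [1.000e-02 2.298e+01 6.000e-02]
1 travel [-0.0383 -0.0004  0.0109] dr [1.000e-02 2.498e+01 6.000e-02]
0 travel [-0.0397 -0.0004  0.0116] dr [1.000e-02 2.598e+01 6.000e-02]
```

Call:
{"op": "arm_command", "data": {"fingers": [1, 1, 1, 1, 1, 1, 1, 1], "travel": [[-0.001, 0, 0.003], [-0.0055, 0, 0.003], [-0.01, 0, 0.0034], [-0.015, 0, 0.004], [-0.0193, 0, 0.0047], [-0.0238, 0, 0.0057], [-0.0283, 0, 0.007], [-0.0283, 0, 0.007]], "dr": [[0, 0, 0], [0, 3, 0], [0, 6, 0], [0, 9, 0], [0, 12, 0], [0, 15, 0], [0, 18, 0], [0, 18, 0]]}}

```text
time: 9.42
tool_pos: [0.6384, -0.1431, 0.1107]
tool_rot: [-3.139, 0.14, -2.959]
contact_force: [-0.2, -0.2, 0.1]
opening: 0.0202
grip_force: 40.0
```

Run:
```python
from h import *
st()
s=observe(); at=(np.array(s["tool_pos"]),Ro.from_euler('xyz',s["tool_rot"]))
for th in [8,6,4,2,0,-1]: print(th,end=' '); nose("long",.001,.018,th,.1026,at=at)
```

```text
t 9.42 pos [ 0.6384 -0.1431  0.1107] rot [-179.86    8.02 -169.55] F [-0.2 -0.2  0.1] open 0.0202 grip 40.001420974731445 q [-0.38  0.56  1.4   0.08  1.06 -2.17]
8 travel [0.0028 0.0002 0.0006] dr [-0.12  0.02  0.15]
6 travel [-0.0004  0.0002  0.0006] dr [-0.12  2.02  0.14]
4 travel [-0.0036  0.0001  0.0008] dr [-0.12  4.02  0.14]
2 travel [-0.0068  0.0001  0.0011] dr [-0.13  6.02  0.14]
0 travel [-0.01    0.0001  0.0015] dr [-0.13  8.02  0.14]
-1 travel [-0.0116  0.0001  0.0017] dr [-0.13  9.02  0.14]
```

Call:
{"op": "arm_command", "data": {"fingers": [1, 1, 1, 1, 1, 1, 1, 1], "travel": [[0, 0, 0.0006], [-0.002, 0, 0.0007], [-0.0036, 0, 0.0008], [-0.005, 0, 0.001], [-0.0068, 0, 0.001], [-0.0085, 0, 0.0013], [-0.01, 0, 0.0015], [-0.01, 0, 0.0015]], "dr": [[0, 2, 0], [0, 3, 0], [0, 4, 0], [0, 5, 0], [0, 6, 0], [0, 7, 0], [0, 8, 0], [0, 8, 0]]}}

```text
time: 10.08
tool_pos: [0.6468, -0.1414, 0.1097]
tool_rot: [-3.141, 0.002, -2.961]
contact_force: [0.7, -1.3, -0.5]
opening: 0.0203
grip_force: 40.0
```

Run:
```python
from h import *
st()
s=observe(); at=(np.array(s["tool_pos"]),Ro.from_euler('xyz',s["tool_rot"]))
for th,z in [(0,.018),(0,.016)]: print(th,end=' '); nose("long",.000,z,th,.1026,at=at)
```

```text
t 10.08 pos [ 0.6468 -0.1414  0.1097] rot [-1.7998e+02  1.1000e-01 -1.6963e+02] F [ 0.7 -1.3 -0.5] open 0.0203 grip 39.999600648880005 q [-0.33  0.65  1.22  0.    1.27 -2.08]
0 travel [-0.0006 -0.     -0.0009] dr [-0.02  0.11  0.07]
0 travel [-0.0006 -0.      0.0011] dr [-0.02  0.11  0.07]
```

Call:
{"op": "arm_command", "data": {"fingers": [1, 1, 1, 1, 0.5, 0.3, 0.3, 0.3], "travel": [[-0.0015, 0, 0.0005], [-0.0015, 0, 0.001], [-0.0005, 0, 0.001], [-0.0005, 0, 0.001], [-0.0005, 0, 0.001], [-0.0005, 0, 0.001], [-0.0005, 0, 0.001], [-0.0005, 0, 0.001]], "dr": [[0, 0, 0], [0, 0, 0], [0, 0, 0], [0, 0, 0], [0, 0, 0], [0, 0, 0], [0, 0, 0], [0, 0, 0]]}}

```text
time: 10.75
tool_pos: [0.6466, -0.1411, 0.1091]
tool_rot: [-3.141, 0.0, -2.961]
contact_force: [0.3, -0.4, -0.3]
opening: 0.0315
grip_force: 0.0
```

Call:
{"op": "arm_command", "data": {"fingers": [0.3, 0.3, 0.3, 0.3, 0.3, 0.3, 0.3, 0.3], "travel": [[0, 0, 0], [0, 0, -0.01], [0, 0, -0.03], [0, 0, -0.06], [0, 0, -0.09], [0, 0, -0.12], [0, 0, -0.12], [0, 0, -0.12]], "dr": [[0, 0, 0], [0, 0, 0], [0, 0, 0], [0, 0, 0], [0, 0, 0], [0, 0, 0], [0, 0, 0], [0, 0, 0]]}}

```text
time: 11.42
tool_pos: [0.6477, -0.1414, 0.2322]
tool_rot: [-3.138, 0.005, -2.961]
contact_force: [0.7, 0.2, -0.7]
opening: 0.0324
grip_force: 0.0
```

Run:
```python
from h import *
st(); go([.479,-.280,.20],192)
o,yw=S["long"]; Rz=Ro.from_euler('z',yw,degrees=True)
for n in ["scene","wrist"]:
    c=read_camera(n); W=world(c); V=Rz.inv().apply((W-o).reshape(-1,3)).reshape(W.shape)
    m=(np.abs(V[...,0])<.05)&(np.abs(V[...,1])<.03)&(V[...,2]>.13)&(V[...,2]<.21)
    P=V[m]
    if len(P): 
        t=P[P[:,2]>np.percentile(P[:,2],98)-.008]; print(n,len(P),"top z",np.percentile(P[:,2],[90,98]).round(4),"xy range",(1e3*t.min(0)).round(1),(1e3*t.max(0)).round(1))
```

```text
t 11.42 pos [ 0.6477 -0.1414  0.2322] rot [-179.82    0.28 -169.64] F [ 0.7  0.2 -0.7] open 0.0324 grip 0.0 q [-0.33  0.58  1.01 -0.    1.54 -2.08]
travel [ 0.191  -0.1059  0.0316] dr [-0.18  0.28 -1.64]
scene 143 top z [0.1798 0.1815] xy range [-12.5 -10.5 173.8] [  8.5  10.1 183.1]
wrist 841 top z [0.1815 0.1822] xy range [ -9.8 -11.4 174.5] [ 10.5   9.1 183. ]
```

The long probe is seated: head top at 181 mm (6+175) and centred within 1 mm. Now the short probe.

Call:
{"op": "arm_command", "data": {"fingers": [-0.2, -0.2, -0.2, -0.2, -0.2, -0.2, -0.2, -0.2], "travel": [[0.191, -0.106, 0], [0.191, -0.106, 0], [0.191, -0.106, 0], [0.191, -0.106, 0.02], [0.191, -0.106, 0.05], [0.191, -0.106, 0.07], [0.191, -0.106, 0.07], [0.191, -0.106, 0.07]], "dr": [[0, 0, 0], [0, 0, -1.6], [0, 0, -1.6], [0, 0, -1.6], [0, 0, -1.6], [0, 0, -1.6], [0, 0, -1.6], [0, 0, -1.6]]}}

```text
time: 12.18
tool_pos: [0.4758, -0.2792, 0.1567]
tool_rot: [3.137, -0.004, -2.935]
contact_force: [0.6, -0.3, 0.1]
opening: 0.0549
grip_force: 0.0
```

Run:
```python
from h import *
c=read_camera("wrist"); W=world(c); Z=W[...,2]
st(); go([.4792,-.2805,.0806],192)
m=(np.hypot(W[...,0]-.479,W[...,1]+.28)<.03)&(Z>.142)&(Z<.16); print(m.sum(),W[m].min(0).round(4),W[m].max(0).round(4))
```

```text
t 12.23 pos [ 0.4778 -0.2795  0.1586] rot [ 1.7993e+02 -4.0000e-02 -1.6810e+02] F [ 0.  -0.   0.9] open 0.0547 grip 0.0 q [-0.67  0.42  1.49  0.    1.24 -2.45]
travel [-0.0012 -0.0014  0.078 ] dr [ 0.07 -0.04 -0.1 ]
928 [ 0.469  -0.2923  0.1422] [ 0.4898 -0.2711  0.1549]
```

Call:
{"op": "arm_command", "data": {"fingers": [-0.2, -0.2, -0.2, -0.2, -0.2, -0.2, 0.3, 1], "travel": [[-0.001, -0.0015, 0], [-0.001, -0.0015, 0.02], [-0.001, -0.0015, 0.04], [-0.001, -0.0015, 0.06], [-0.001, -0.0015, 0.077], [-0.001, -0.0015, 0.077], [-0.001, -0.0015, 0.077], [-0.001, -0.0015, 0.077]], "dr": [[0, 0, 0], [0, 0, 0], [0, 0, 0], [0, 0, 0], [0, 0, 0], [0, 0, 0], [0, 0, 0], [0, 0, 0]], "squeeze": 20}}

```text
time: 12.9
tool_pos: [0.4808, -0.2813, 0.0837]
tool_rot: [-3.139, 0.002, -2.932]
contact_force: [0.5, 0.4, 0.3]
opening: 0.0461
grip_force: 0.0
```

Call:
{"op": "arm_command", "data": {"fingers": [1, 1, 1, 1, 1, 1, 1, 1], "travel": [[0, 0, 0], [0, 0, 0], [0, 0, 0], [0, 0, 0], [0, 0, 0], [0, 0, 0], [0, 0, 0], [0, 0, 0]], "dr": [[0, 0, 0], [0, 0, 0], [0, 0, 0], [0, 0, 0], [0, 0, 0], [0, 0, 0], [0, 0, 0], [0, 0, 0]]}}

```text
time: 13.57
tool_pos: [0.4794, -0.2812, 0.0824]
tool_rot: [-3.14, 0.001, -2.933]
contact_force: [-0.2, 0.3, 4.4]
opening: 0.0204
grip_force: 20.0
```

Run:
```python
from h import *
st()
```

```text
t 13.57 pos [ 0.4794 -0.2812  0.0824] rot [-1.7994e+02  4.0000e-02 -1.6805e+02] F [-0.2  0.3  4.4] open 0.0204 grip 20.001551806926727 q [-0.67  0.5   1.59 -0.    1.06 -2.45]
```

Call:
{"op": "arm_command", "data": {"fingers": [1, 1, 1, 1, 1, 1, 1, 1], "travel": [[0, 0, 0], [0, 0, -0.02], [0, 0, -0.045], [0, 0, -0.075], [0, 0, -0.11], [0, 0, -0.13], [0, 0, -0.13], [0, 0, -0.13]], "dr": [[0, 0, 0], [0, 0, 0], [0, 0, 0], [0, 0, 0], [0, 0, 0], [0, 0, 0], [0, 0, 0], [0, 0, 0]], "squeeze": 40}}

```text
time: 14.23
tool_pos: [0.4792, -0.2811, 0.2123]
tool_rot: [-3.14, 0.001, -2.933]
contact_force: [-0.3, 0.2, -0.9]
opening: 0.0206
grip_force: 40.0
```

Run:
```python
from h import *
st(); nose("short",-.049,.090,0,.0744); nose("short",-.049,.090,26,.0744)
for n in ["top","scene"]:
    W=world(np.load(n+"0.npy",allow_pickle=True).item())
    m=(W[...,0]>.45)&(W[...,0]<.7)&(W[...,1]>.08)&(W[...,1]<.26)&(W[...,2]>.125)
    P=W[m]; print(n,len(P))
    if len(P): print(np.percentile(P,[0,5,50,95,100],axis=0).round(3))
```

```text
t 14.23 pos [ 0.4792 -0.2811  0.2123] rot [-1.7992e+02  4.0000e-02 -1.6805e+02] F [-0.3  0.2 -0.9] open 0.0206 grip 39.999666810035706 q [-0.67  0.38  1.4  -0.    1.36 -2.45]
travel [-0.2222  0.2845  0.0576] dr [-0.08  0.04  0.05]
travel [-0.1939  0.2845  0.0641] dr [ -0.06 -25.96   0.07]
top 4180
[[0.53  0.138 0.169]
 [0.541 0.15  0.245]
 [0.556 0.187 0.635]
 [0.567 0.22  0.768]
 [0.587 0.26  0.781]]
scene 1260
[[0.528 0.146 0.16 ]
 [0.536 0.177 0.236]
 [0.554 0.189 0.401]
 [0.565 0.209 0.519]
 [0.584 0.23  0.534]]
```

The initial depth data shows burette parts down to y about 0.14 at x 0.53 to 0.59. The gripper's wide body would come close to them with this grasp yaw. The head is round, so I'll turn the tool 90° on the way, putting the body's length along the stand's x.

```bash
cat >> h.py <<'E'
def nose2(x,z,tilt,L,y=0,at=None,which="short",spin=-90):
    o,yw=S[which]; Rz=Ro.from_euler('z',yw,degrees=True); t=np.radians(tilt)
    s=observe(); p0,R0=(np.array(s["tool_pos"]),Ro.from_euler('xyz',s["tool_rot"])) if at is None else at
    d=np.array([np.sin(t),0,-np.cos(t)]); p=o+Rz.apply(np.array([x,y,z])-(L-.010)*d)
    R1=Rz*Ro.from_euler('y',-tilt,degrees=True)*Ro.from_euler('xyz',[180,0,180+spin],degrees=True)
    print(tilt,"travel",np.round(R0.inv().apply(p-p0),4),"dr",np.round((R0.inv()*R1).as_rotvec(degrees=True),2))
E
python3 - <<'E'
from h import *
nose2(-.049,.12,0,.0744); nose2(-.049,.12,0,.0744,spin=0)
E
```

```text
0 travel [-0.2222  0.2844  0.0276] dr [-3.000e-02  9.000e-02  9.005e+01]
0 travel [-0.2222  0.2844  0.0276] dr [-0.08  0.04  0.05]
```

Call:
{"op": "arm_command", "data": {"fingers": [1, 1, 1, 1, 1, 1, 1, 1], "travel": [[-0.015, 0.02, 0], [-0.03, 0.04, 0], [-0.045, 0.06, 0], [-0.06, 0.08, 0], [-0.075, 0.1, 0], [-0.09, 0.12, 0], [-0.105, 0.13, 0], [-0.11, 0.14, 0]], "dr": [[0, 0, 7], [0, 0, 14], [0, 0, 21], [0, 0, 28], [0, 0, 35], [0, 0, 42], [0, 0, 49], [0, 0, 56]]}}

```text
time: 14.9
tool_pos: [0.558, -0.1192, 0.2092]
tool_rot: [-3.14, -0.003, 2.368]
contact_force: [-0.8, 0.2, -1.2]
opening: 0.0202
grip_force: 40.0
```

Run:
```python
from h import *
st(); nose2(-.049,.12,0,.0744)
```

```text
t 14.9 pos [ 0.558  -0.1192  0.2092] rot [-179.92   -0.19  135.69] F [-0.8  0.2 -1.2] open 0.0202 grip 39.99382138252258 q [-0.34  0.41  1.35  0.    1.38 -1.14]
0 travel [0.0563 0.172  0.0248] dr [-0.14 -0.16 33.79]
```

Call:
{"op": "arm_command", "data": {"fingers": [1, 1, 1, 1, 1, 1, 1, 1], "travel": [[0.01, 0.03, 0], [0.02, 0.06, 0], [0.03, 0.09, 0], [0.04, 0.12, 0], [0.05, 0.15, 0.01], [0.056, 0.172, 0.025], [0.056, 0.172, 0.025], [0.056, 0.172, 0.025]], "dr": [[0, 0, 7], [0, 0, 14], [0, 0, 21], [0, 0, 28], [0, 0, 33.8], [0, 0, 33.8], [0, 0, 33.8], [0, 0, 33.8]]}}

```text
time: 15.57
tool_pos: [0.6356, 0.0424, 0.1831]
tool_rot: [-3.135, -0.001, 1.786]
contact_force: [-0.7, -0.4, -0.6]
opening: 0.0204
grip_force: 40.0
```

Run:
```python
from h import *
st(); nose2(-.049,.12,0,.0744)
for t in [6,12,18,24,26]: nose2(-.049,.09,t,.0744)
```

```text
t 15.57 pos [0.6356 0.0424 0.1831] rot [-1.7963e+02 -6.0000e-02  1.0230e+02] F [-0.7 -0.4 -0.6] open 0.0204 grip 39.99972939491272 q [-0.05  0.56  1.18 -0.    1.4  -0.27]
0 travel [ 0.0003  0.0023 -0.0013] dr [-0.37 -0.06  0.4 ]
6 travel [ 0.0003 -0.0042  0.0291] dr [-6.37 -0.08  0.4 ]
12 travel [ 0.0004 -0.0109  0.0302] dr [-12.37  -0.1    0.4 ]
18 travel [ 0.0004 -0.0174  0.032 ] dr [-18.37  -0.12   0.39]
24 travel [ 0.0004 -0.0237  0.0344] dr [-24.37  -0.14   0.38]
26 travel [ 0.0005 -0.0257  0.0354] dr [-26.37  -0.15   0.38]
```

Call:
{"op": "arm_command", "data": {"fingers": [1, 1, 1, 1, 1, 1, 1, 1], "travel": [[0, -0.004, 0.005], [0, -0.011, 0.012], [0, -0.0174, 0.02], [0, -0.0237, 0.028], [0.0005, -0.0257, 0.035], [0.0005, -0.0257, 0.035], [0.0005, -0.0257, 0.035], [0.0005, -0.0257, 0.035]], "dr": [[-6, 0, 0], [-12, 0, 0], [-18, 0, 0.4], [-24, 0, 0.4], [-26.2, 0, 0.4], [-26.2, 0, 0.4], [-26.2, 0, 0.4], [-26.2, 0, 0.4]]}}

```text
time: 16.23
tool_pos: [0.6134, 0.0354, 0.1532]
tool_rot: [2.683, 0.0, 1.775]
contact_force: [0.4, -0.3, -0.4]
opening: 0.0202
grip_force: 40.0
```

Run:
```python
from h import *
o,yw=S["short"]; Rz=Ro.from_euler('z',yw,degrees=True)
c=read_camera("scene"); W=world(c); V=Rz.inv().apply((W-o).reshape(-1,3)).reshape(W.shape)
d0=np.load("scene0.npy",allow_pickle=True).item()
m=(V[...,0]>-.2)&(V[...,0]<-.02)&(np.abs(V[...,1])<.03)&(V[...,2]>.035)&(V[...,2]<.15)&(np.abs(c["z_map"]-d0["z_map"])>.02)
P=V[m]
st()
for a in np.arange(.03,.16,.01):
    q=P[(P[:,2]>=a)&(P[:,2]<a+.01)]
    if len(q): print(round(a,3),len(q),(1e3*q.min(0)).round(1),(1e3*q.mean(0)).round(1),(1e3*q.max(0)).round(1),"axis pred",round(-49-(a*1000+10-90)*.488-11.1,1))
# refine stand yaw/centre from this view: base top and fork
for w in S:
    o,yw=S[w]; V=Rz.inv().apply((W-o).reshape(-1,3)).reshape(W.shape)
for x,z in [(-.0325,.09),(-.0176,.06),(-.0076,.038),(.0027,.018)]: nose2(x,z,26,.0744)
```

```text
t 16.28 pos [0.6137 0.0357 0.1532] rot [153.7    0.   101.75] F [ 0.2 -0.5 -0.9] open 0.0203 grip 40.000011920928955 q [-0.16  0.3   1.81  0.27  0.62 -0.55]
0.08 1 [-53.9  -5.6  88.2] [-53.9  -5.6  88.2] [-53.9  -5.6  88.2] axis pred -60.1
0.09 12 [-60.3 -12.1  92. ] [-53.9  -6.8  95.7] [-47.9   5.1  99.4] axis pred -65.0
0.1 13 [-63.  -12.  100.4] [-56.2  -8.3 104.7] [-47.1  -1.4 109.9] axis pred -69.9
0.11 17 [-68.5 -12.2 111. ] [-60.9  -7.6 115.2] [-48.8   1.8 119.7] axis pred -74.7
0.12 12 [-73.9 -11.7 120.2] [-69.2  -7.3 125.7] [-63.7   1.2 129. ] axis pred -79.6
0.13 13 [-78.2 -11.1 130. ] [-72.   -7.1 134.5] [-61.5   2.  139.8] axis pred -84.5
0.14 31 [-81.3 -11.8 140.6] [-74.2  -5.  145.7] [-63.5   6.3 149.9] axis pred -89.4
26 travel [0.0024 0.0096 0.0107] dr [ 0.3   0.07 -0.14]
26 travel [0.0024 0.0097 0.0442] dr [ 0.3   0.07 -0.14]
26 travel [0.0024 0.0089 0.0684] dr [ 0.3   0.07 -0.14]
26 travel [0.0025 0.0093 0.0909] dr [ 0.3   0.07 -0.14]
```

Call:
{"op": "arm_command", "data": {"fingers": [1, 1, 1, 1, 1, 1, 1, 1], "travel": [[0.0024, 0.0096, 0.01], [0.0024, 0.0096, 0.01], [0.0024, 0.0096, 0.02], [0.0024, 0.0096, 0.03], [0.0024, 0.0096, 0.038], [0.0024, 0.0096, 0.038], [0.0024, 0.0096, 0.038], [0.0024, 0.0096, 0.038]], "dr": [[0.3, 0, 0], [0.3, 0, 0], [0.3, 0, 0], [0.3, 0, 0], [0.3, 0, 0], [0.3, 0, 0], [0.3, 0, 0], [0.3, 0, 0]]}}

```text
time: 16.95
tool_pos: [0.6362, 0.0439, 0.1219]
tool_rot: [2.69, -0.001, 1.776]
contact_force: [-1.0, -0.4, -0.5]
opening: 0.0204
grip_force: 40.0
```

Run:
```python
from h import *
st()
for x,z in [(-.0176,.06),(.0027,.018)]: nose2(x,z,26,.0744)
o,yw=S["short"]; Rz=Ro.from_euler('z',yw,degrees=True)
c=read_camera("scene"); W=world(c); V=Rz.inv().apply((W-o).reshape(-1,3)).reshape(W.shape)
m=(np.abs(V[...,0])<.08)&(np.abs(V[...,1])<.05)&(V[...,2]>.02)&(V[...,2]<.031)
print("base y",np.percentile(V[m][:,1],[1,99]).round(4),"x",np.percentile(V[m][:,0],[1,99]).round(4))
m=(np.abs(V[...,0])<.08)&(np.abs(V[...,1])<.05)&(V[...,2]>.08)&(V[...,2]<.094)&(V[...,0]>-.014)
if m.any(): print("fork y",np.percentile(V[m][:,1],[1,99]).round(4),"x",np.percentile(V[m][:,0],[1,99]).round(4))
m=(V[...,0]>-.12)&(V[...,0]<-.012)&(np.abs(V[...,1])<.03)&(V[...,2]>.035)&(V[...,2]<.12)
P=V[m]; print("probe y",np.percentile(P[:,1],[1,99]).round(4))
cv2.imwrite("pics/ins2.png",cv2.resize(c["color"][130:220,270:390],(800,600),interpolation=cv2.INTER_CUBIC))
```

```text
t 16.95 pos [0.6362 0.0439 0.1219] rot [ 1.5411e+02 -7.0000e-02  1.0177e+02] F [-1.  -0.4 -0.5] open 0.0204 grip 39.9998813867569 q [-0.13  0.38  1.78  0.27  0.57 -0.54]
26 travel [-0.001   0.0024  0.0056] dr [-0.11 -0.   -0.15]
26 travel [-0.0011  0.0023  0.0523] dr [-0.11 -0.   -0.15]
base y [-0.0308  0.0304] x [-0.0332  0.0561]
fork y [-0.0263  0.0197] x [-0.0137  0.0481]
probe y [-0.0161  0.008 ]
```

Call:
{"op": "arm_command", "data": {"fingers": [1, 1, 1, 1, 1, 1, 1, 1], "travel": [[-0.001, 0.0023, 0], [-0.001, 0.0023, 0.01], [-0.001, 0.0023, 0.02], [-0.001, 0.0023, 0.03], [-0.001, 0.0023, 0.04], [-0.001, 0.0023, 0.046], [-0.001, 0.0023, 0.049], [-0.001, 0.0023, 0.049]], "dr": [[0, 0, 0], [0, 0, 0], [0, 0, 0], [0, 0, 0], [0, 0, 0], [0, 0, 0], [0, 0, 0], [0, 0, 0]]}}

```text
time: 17.67
tool_pos: [0.6592, 0.048, 0.0776]
tool_rot: [2.691, -0.002, 1.776]
contact_force: [0.9, -0.6, -0.5]
opening: 0.0202
grip_force: 40.0
```

Run:
```python
from h import *
st()
s=observe(); at=(np.array(s["tool_pos"]),Ro.from_euler('xyz',s["tool_rot"]))
for th in [26,23,20,17,14,11,8]: nose2(.001+.0017*th/26,.018,th,.0744,at=at)
```

```text
t 17.67 pos [0.6592 0.048  0.0776] rot [ 1.5420e+02 -1.0000e-01  1.0178e+02] F [ 0.9 -0.6 -0.5] open 0.0202 grip 39.99987602233887 q [-0.12  0.48  1.76  0.3   0.49 -0.57]
26 travel [-0.0003  0.0006  0.0022] dr [-0.2  -0.04 -0.15]
23 travel [-0.0003  0.0038  0.0022] dr [ 2.8  -0.04 -0.15]
20 travel [-0.0003  0.007   0.0024] dr [ 5.8  -0.04 -0.15]
17 travel [-0.0003  0.0102  0.0027] dr [ 8.8  -0.05 -0.15]
14 travel [-0.0003  0.0133  0.0033] dr [11.8  -0.05 -0.15]
11 travel [-0.0003  0.0164  0.004 ] dr [14.8  -0.06 -0.15]
8 travel [-0.0002  0.0195  0.0048] dr [17.8  -0.06 -0.15]
```

No contact force, and the nose is 4 mm above the well floor. Swinging it up.

Call:
{"op": "arm_command", "data": {"fingers": [1, 1, 1, 1, 1, 1, 1, 1], "travel": [[0, 0.0006, 0.0022], [0, 0.0038, 0.0022], [0, 0.007, 0.0024], [0, 0.0102, 0.0027], [0, 0.0133, 0.0033], [0, 0.0164, 0.004], [0, 0.0195, 0.0048], [0, 0.0195, 0.0048]], "dr": [[0, 0, 0], [2.8, 0, 0], [5.8, 0, 0], [8.8, 0, 0], [11.8, 0, 0], [14.8, 0, 0], [17.8, 0, 0], [17.8, 0, 0]]}}

```text
time: 18.33
tool_pos: [0.6801, 0.0517, 0.0836]
tool_rot: [3.001, -0.0, 1.776]
contact_force: [0.1, -1.1, 2.9]
opening: 0.0202
grip_force: 40.0
```

Run:
```python
from h import *
st()
s=observe(); at=(np.array(s["tool_pos"]),Ro.from_euler('xyz',s["tool_rot"]))
for th in [8,6,4,2,0]: nose2(.0005,.018,th,.0744,at=at)
```

```text
t 18.33 pos [0.6801 0.0517 0.0836] rot [ 1.7193e+02 -1.0000e-02  1.0178e+02] F [ 0.1 -1.1  2.9] open 0.0202 grip 40.00047504901886 q [-0.06  0.63  1.35  0.04  1.02 -0.28]
8 travel [ 0.0004 -0.0029  0.0015] dr [ 0.07  0.01 -0.12]
6 travel [ 0.0005 -0.0007  0.0015] dr [ 2.07  0.01 -0.12]
4 travel [0.0005 0.0016 0.0016] dr [ 4.07  0.01 -0.12]
2 travel [0.0005 0.0038 0.0018] dr [ 6.07  0.   -0.12]
0 travel [0.0005 0.006  0.0021] dr [ 8.07  0.   -0.12]
```

Call:
{"op": "arm_command", "data": {"fingers": [1, 1, 1, 1, 1, 1, 1, 1], "travel": [[0, 0, 0.001], [0, 0.001, 0.001], [0, 0.002, 0.0012], [0, 0.0035, 0.0014], [0, 0.005, 0.0016], [0, 0.006, 0.0018], [0, 0.0065, 0.002], [0, 0.0065, 0.002]], "dr": [[2, 0, 0], [3, 0, 0], [4, 0, 0], [5, 0, 0], [6, 0, 0], [7, 0, 0], [8, 0, 0], [8, 0, 0]]}}

```text
time: 19.0
tool_pos: [0.6859, 0.0534, 0.0822]
tool_rot: [3.138, -0.001, 1.776]
contact_force: [-0.0, 0.0, -0.4]
opening: 0.0201
grip_force: 40.0
```

Run:
```python
from h import *
st()
nose2(0,.018,0,.0744); nose2(0,.016,0,.0744)
```

```text
t 19.0 pos [0.6859 0.0534 0.0822] rot [ 1.7978e+02 -8.0000e-02  1.0178e+02] F [-0.   0.  -0.4] open 0.0201 grip 39.999840259552 q [-0.03  0.73  1.16  0.    1.25 -0.24]
0 travel [-0.     -0.0002 -0.0002] dr [ 0.22 -0.08 -0.12]
0 travel [-0.     -0.0002  0.0018] dr [ 0.22 -0.08 -0.12]
```

Call:
{"op": "arm_command", "data": {"fingers": [1, 1, 1, 1, 0.5, 0.3, 0.3, 0.3], "travel": [[0, 0.0015, 0.0008], [0, 0.0015, 0.0015], [0, 0.0005, 0.0015], [0, 0.0003, 0.0015], [0, 0.0003, 0.0015], [0, 0.0003, 0.0015], [0, 0.0003, 0.0015], [0, 0.0003, 0.0015]], "dr": [[0, 0, 0], [0.2, 0, 0], [0.2, 0, 0], [0.2, 0, 0], [0.2, 0, 0], [0.2, 0, 0], [0.2, 0, 0], [0.2, 0, 0]]}}

```text
time: 19.67
tool_pos: [0.6855, 0.0533, 0.0807]
tool_rot: [-3.14, -0.001, 1.776]
contact_force: [0.1, -0.5, -0.4]
opening: 0.0315
grip_force: 0.0
```

Call:
{"op": "arm_command", "data": {"fingers": [0.3, 0.3, 0.3, 0.3, 0.3, 0.3, 0.3, 0.3], "travel": [[0, 0, 0], [0, 0, -0.01], [0, 0, -0.03], [0, 0, -0.06], [0, 0, -0.09], [0, 0, -0.12], [0, 0, -0.12], [0, 0, -0.12]], "dr": [[0, 0, 0], [0, 0, 0], [0, 0, 0], [0, 0, 0], [0, 0, 0], [0, 0, 0], [0, 0, 0], [0, 0, 0]]}}

```text
time: 20.33
tool_pos: [0.6869, 0.0532, 0.204]
tool_rot: [3.138, 0.0, 1.776]
contact_force: [0.7, 0.1, -1.3]
opening: 0.0322
grip_force: 0.0
```

Run:
```python
from h import *
st()
for w,zt in [("short",.151),("long",.181)]:
  o,yw=S[w]; Rz=Ro.from_euler('z',yw,degrees=True)
  for n in ["scene","wrist","top"]:
    c=read_camera(n); W=world(c); V=Rz.inv().apply((W-o).reshape(-1,3)).reshape(W.shape)
    P=V[(np.abs(V[...,0])<.03)&(np.abs(V[...,1])<.03)&(V[...,2]>zt-.035)&(V[...,2]<zt+.02)]
    if len(P)>10: 
        t=P[P[:,2]>np.percentile(P[:,2],98)-.008]; print(w,n,len(P),"top z",np.percentile(P[:,2],[90,98]).round(4),(1e3*t.min(0)).round(1),(1e3*t.max(0)).round(1))
```

```text
t 20.33 pos [0.6869 0.0532 0.204 ] rot [1.7978e+02 1.0000e-02 1.0177e+02] F [ 0.7  0.1 -1.3] open 0.0322 grip 0.0 q [-0.03  0.65  0.97  0.    1.52 -0.24]
short scene 98 top z [0.1497 0.1504] [-10.4 -13.8 143.1] [ 10.2   7.5 150.8]
short wrist 821 top z [0.1516 0.1523] [ -6.1 -13.7 144.5] [ 14.6   6.7 153.1]
long scene 127 top z [0.1803 0.1815] [-11.3 -10.  174.1] [  8.3  10.3 181.7]
long top 97 top z [0.1824 0.1839] [-10.2  -9.6 176.5] [  9.6  10.3 184.9]
```

Call:
{"op": "arm_command", "data": {"fingers": [0.3, 0.3, 0.3, 0.3, 0.3, 0.3, 0.3, 0.3], "travel": [[0, 0, -0.03], [0, -0.04, -0.05], [0, -0.08, -0.05], [0, -0.12, -0.05], [0, -0.16, -0.05], [0, -0.2, -0.05], [0, -0.22, -0.05], [0, -0.22, -0.05]], "dr": [[0, 0, 0], [0, 0, 0], [0, 0, 0], [0, 0, 0], [0, 0, 0], [0, 0, 0], [0, 0, 0], [0, 0, 0]]}}

```text
time: 21.3
tool_pos: [0.4668, 0.0079, 0.2514]
tool_rot: [-3.139, -0.001, 1.775]
contact_force: [2.0, 0.6, 0.0]
opening: 0.0321
grip_force: 0.0
```

Run:
```python
from h import *
st()
im=[]
for n in ["scene","top"]:
  c=read_camera(n); W=world(c)
  im.append(c["color"])
  for w,zt in [("short",.151),("long",.181)]:
    o,yw=S[w]; Rz=Ro.from_euler('z',yw,degrees=True)
    V=Rz.inv().apply((W-o).reshape(-1,3)).reshape(W.shape)
    P=V[(np.abs(V[...,0])<.03)&(np.abs(V[...,1])<.03)&(V[...,2]>zt-.035)&(V[...,2]<zt+.02)]
    if len(P)>10: 
        t=P[P[:,2]>np.percentile(P[:,2],98)-.008]; print(w,n,len(P),"top z",np.percentile(P[:,2],[90,98]).round(4),(1e3*t.min(0)).round(1),(1e3*t.max(0)).round(1))
a=cv2.resize(im[0][130:250,280:420],(466,400),interpolation=2); b=cv2.resize(im[1][110:240,245:375],(334,334),interpolation=2)
o=np.zeros((400,800,3),np.uint8); o[:,:466]=a; o[:334,466:]=b; cv2.imwrite("pics/end.png",o)
```

```text
t 21.3 pos [0.4668 0.0079 0.2514] rot [-1.7983e+02 -6.0000e-02  1.0172e+02] F [2.  0.6 0. ] open 0.0321 grip 0.0 q [-0.15  0.19  1.55  0.    1.4  -0.35]
short scene 101 top z [0.1497 0.1506] [-10.  -14.  143.7] [ 12.4   6.7 151. ]
long scene 127 top z [0.1798 0.1808] [-12.  -10.4 173. ] [  8.2  10.3 181.3]
short top 94 top z [0.1527 0.1535] [ -7.4 -13.  146.4] [ 13.4   6.1 154.2]
long top 97 top z [0.1825 0.1837] [ -9.8 -10.5 176.4] [ 10.3  10.1 186.7]
```

View pics/end.png

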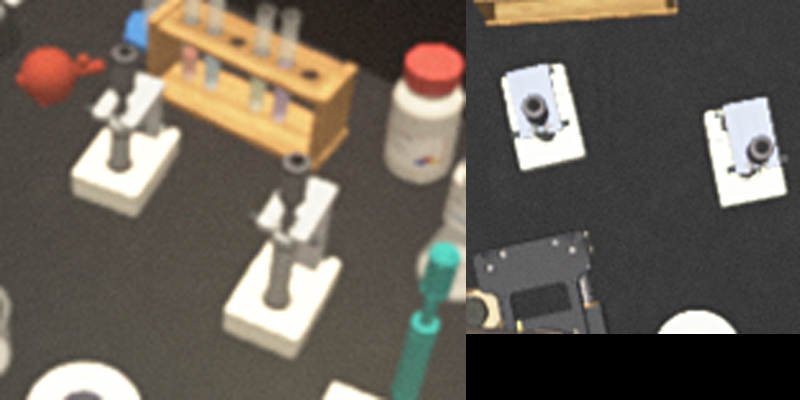

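The final picture shows both probes upright in their forks: the short one in the low-fork stand (122,110) and the long one in the high-fork stand (290,225). The gripper is clear of everything.

```bash
python3 -c "
from h import *
st(); print(hand_in())"
```

```text
t 21.4 pos [0.4705 0.0082 0.2513] rot [-1.7997e+02 -5.0000e-02  1.0173e+02] F [ 0.3  0.2 -0.7] open 0.0321 grip 0.0 q [-0.15  0.2   1.55  0.    1.4  -0.35]
the job is handed in; nothing more can be done
None
```

I parked both probes upright in their own stands, let go of them and handed the job in at about 21 s; the cameras show both seated at the right height, but no verdict came back.

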